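# Find the latched switch key and release it

## Robot

A 7-joint arm with a two-finger parallel gripper is mounted at the origin on a cart in front of the work surface, level with it; the furniture and walls round the work are solid. World frame = base frame: x ahead of the robot, y to its left, z up, the work surface at z = 0. Lengths are in m, angles in rad, forces in N, time in s.
With the tool pointing down it reaches from about 0.425 to 0.925 m from the base axis. Payload 6.8 kg.
Tool frame: the origin (TCP) lies between the finger pads; the fingertips stand 17 mm ahead of it and the grasp point (between the pads) lies 2 mm behind it; y points along the fingers, x is the direction in which the jaws open and shut, and the axes are right-handed (so a half turn about y gives the same grasp; the last joint's range is limited). The gripper opens to 85 mm and grips with 20 to 120 N. Pads are 22 mm wide; open, the fingers measure 114 mm over their backs; the gripper's body (76 mm by 85 mm) begins 54 mm behind the grasp point. The pads swing forward as they close: fully open they stand 13 mm farther back than shut.
Start: joints at [-1.358, 0.477, 0.022, 1.555, -0.011, 1.109, -0.083], TCP at [0.213, 0.641, 0.248] pointing down, gripper open.
Joint ranges: [-2.96, 2.96], [-0.34, 2.1], [-1.41, 1.46], [0.24, 2.44], [-1.37, 4.51], [0.17, 1.92], [-2.96, 2.96]. Speed limits (rad/s): [2.39, 2.39, 3.14, 3.14, 3.14, 3.14, 3.14].

## Interface

Orientations are given as [roll, pitch, yaw] about the fixed x, y, z axes, in that order (R = Rz(yaw) Ry(pitch) Rx(roll)).
In Python, from bench import arm, eyes, order gives the robot as it stands.
- The arm moves only by the tool apply_moves, never from a script. Its argument "increments" is a list that holds one entry, the list of rows, each a list of 7 numbers: the turn, a rotation vector about the tool's x, y, z in rad, then the shift along the tool's x, y, z in units of 30 mm (1.0 is 30 mm), then the finger opening in mm, from 0 to 85.4. In form: [[[ax, ay, az, dx, dy, dz, hand], ...]]. A call has 1 to 12 rows; each row shifts and turns the pose as measured when the row begins, along the tool's axes as they then stand; what a row does not reach is not made up. A row lasts 1/8 s, in which the tool goes at most 62.5 mm and 10.7 degrees, less where a joint would pass 70% of its speed; a pose out of reach is approached as far as the arm can. A call is refused whole if a number of a shift passes 1 or a number of a turn 0.188, either way. A call with a gripper value outside its range is refused whole. The fingers move at their own pace and stop on an object; "force" is the grip in N (left out, the last holds). Time passes only in rows, so rows that do not move let the fingers close. It gives the time, the measured TCP pose, the force and the opening at its end, in the units of the state.
- arm.read_state(): the state, without advancing time (a new reading comes with each control period).
- eyes.grab_frame(name): name is "scene" or "top" or "wrist"; returns the picture (400x640x3 uint8, red, green, blue); there is no depth.
- eyes.camera_params(name): a dict with "fx", "fy", "cx", "cy" (pixels), "extrinsics" (4x4, takes a point from world to camera coordinates). Camera axes: x right, y up, looking along -z (the intrinsics and any distortion apply to the point x, -y, -z); pixel columns grow to the right and rows downward; lengths in m; the calibration is good to about 2 mm. A picture is of the moment at which its call begins: read the wrist's pose just before it. camera_params takes no time and is no camera call; for the wrist camera it gives the pose at the moment of the call.
- order.job_done(): hands the job in, once; it reports no verdict.
The state is a dict: "t": time; "qpos": joint angles; "qvel": joint speeds; "joint_torque": joint torques, N m; "position": TCP position; "orientation": TCP orientation; "force": force on the tool from outside, world axes, zero at the start; "moment": the same for the moment, N m; "width": finger opening in m.
Only numpy, scipy, OpenCV 4.12 (cv2) and the standard library are available. Lean on these libraries where they do the work, as an engineer would, in place of code of your own. Each camera call takes 0.05 s, during which the arm holds its last target.

## Task

One of the four identical keys on the grey switch box was left latched down. With a fingertip, tap the four keys lightly one after another from left to right, so lightly that none is switched, to find the one that is latched; lift the finger clear, then press that key firmly and let go so that it springs up level with the others. Do not push in any other key, and leave the vial, the brass weight and the beaker where they stand.

Things in the scene. Friction and masses are not known exactly. Their poses are not given: they have to be found in the camera images.
- switch_box: grey switch box, 66 x 230 x 40 mm (x, y, z), fixed. Origin: centre of its underside; y along the key row (+y: left end), x away from the robot. Keys 50 mm apart. The latched key does not yield below about 4.5 N; pushed 3.5 mm or more further (about 8 N; hard stop 5.5 mm further) its latch lets go, and it springs up and stays up when the finger leaves
- key_p: one of four identical white push keys, 24 x 26 mm; which key stands at which place varies. Origin: centre of its top face, 54 mm above the box's underside when up, about 50 mm when latched. Exactly one starts latched. A key that is up is springy: it moves from about 1.7 N on, 1 mm per 0.8 N. Pushed in over 6 mm (about 6.5 N) it would switch on, which must not happen
- key_q: one of four identical white push keys, 24 x 26 mm; which key stands at which place varies. Origin: centre of its top face, 54 mm above the box's underside when up, about 50 mm when latched. Exactly one starts latched. A key that is up is springy: it moves from about 1.7 N on, 1 mm per 0.8 N. Pushed in over 6 mm (about 6.5 N) it would switch on, which must not happen
- key_r: one of four identical white push keys, 24 x 26 mm; which key stands at which place varies. Origin: centre of its top face, 54 mm above the box's underside when up, about 50 mm when latched. Exactly one starts latched. A key that is up is springy: it moves from about 1.7 N on, 1 mm per 0.8 N. Pushed in over 6 mm (about 6.5 N) it would switch on, which must not happen
- key_s: one of four identical white push keys, 24 x 26 mm; which key stands at which place varies. Origin: centre of its top face, 54 mm above the box's underside when up, about 50 mm when latched. Exactly one starts latched. A key that is up is springy: it moves from about 1.7 N on, 1 mm per 0.8 N. Pushed in over 6 mm (about 6.5 N) it would switch on, which must not happen
- place_1 (a point): point on the box's deck (40 mm above its underside, 14 mm below the top of a key that is up) at key place 1, counted from the left (+y) end; a key stands exactly over it
- place_2 (a point): point on the box's deck (40 mm above its underside, 14 mm below the top of a key that is up) at key place 2, counted from the left (+y) end; a key stands exactly over it
- place_3 (a point): point on the box's deck (40 mm above its underside, 14 mm below the top of a key that is up) at key place 3, counted from the left (+y) end; a key stands exactly over it
- place_4 (a point): point on the box's deck (40 mm above its underside, 14 mm below the top of a key that is up) at key place 4, counted from the left (+y) end; a key stands exactly over it
- vial_mid (a point): loose white screw vial with a black cap, 27 mm across, 56 mm tall, standing in front of the box, on the robot's side; the point is its centre, 28 mm up. Not to be moved
- brass_weight_mid (a point): loose brass weight with a knob, 24 mm across, 35 mm tall, standing in front of the box, on the robot's side; the point is its centre, 17 mm up. Not to be moved
- beaker_mid (a point): loose small glass beaker, 45 mm across, 58 mm tall, standing off the left end of the box; the point is its centre, 29 mm up. Not to be moved

How it is judged:
On the way, in this order (a step that is already met when the one before it is completed fails the run):
1. a finger touches the first (leftmost) key (((horizontal distance between key_p and place_1 below 0.012 m and contact force between the fingers and key_p above 0.3 N) or (horizontal distance between key_q and place_1 below 0.012 m and contact force between the fingers and key_q above 0.3 N) or (horizontal distance between key_r and place_1 below 0.012 m and contact force between the fingers and key_r above 0.3 N) or (horizontal distance between key_s and place_1 below 0.012 m and contact force between the fingers and key_s above 0.3 N))).
2. a finger touches the second key (((horizontal distance between key_p and place_2 below 0.012 m and contact force between the fingers and key_p above 0.3 N) or (horizontal distance between key_q and place_2 below 0.012 m and contact force between the fingers and key_q above 0.3 N) or (horizontal distance between key_r and place_2 below 0.012 m and contact force between the fingers and key_r above 0.3 N) or (horizontal distance between key_s and place_2 below 0.012 m and contact force between the fingers and key_s above 0.3 N))).
3. a finger touches the third key (((horizontal distance between key_p and place_3 below 0.012 m and contact force between the fingers and key_p above 0.3 N) or (horizontal distance between key_q and place_3 below 0.012 m and contact force between the fingers and key_q above 0.3 N) or (horizontal distance between key_r and place_3 below 0.012 m and contact force between the fingers and key_r above 0.3 N) or (horizontal distance between key_s and place_3 below 0.012 m and contact force between the fingers and key_s above 0.3 N))).
4. a finger touches the fourth (rightmost) key (((horizontal distance between key_p and place_4 below 0.012 m and contact force between the fingers and key_p above 0.3 N) or (horizontal distance between key_q and place_4 below 0.012 m and contact force between the fingers and key_q above 0.3 N) or (horizontal distance between key_r and place_4 below 0.012 m and contact force between the fingers and key_r above 0.3 N) or (horizontal distance between key_s and place_4 below 0.012 m and contact force between the fingers and key_s above 0.3 N))).
5. the fingers are off all the keys, and the latched key is still latched down (z of key_r in the frame of switch_box below 0.0515 m and contact force between the fingers and key_p below 0.1 N and contact force between the fingers and key_q below 0.1 N and contact force between the fingers and key_r below 0.1 N and contact force between the fingers and key_s below 0.1 N), for 0.05 s.
6. the key that was latched down has been pressed, has come up level with the others, and the fingers are off it (z of key_r in the frame of switch_box above 0.0525 m and contact force between the fingers and key_r below 0.1 N), for 0.2 s.
At the end, for the whole second after the job is handed in: All four keys are up (top faces no more than 1.5 mm below 54 mm above the box's underside) and still, and the vial, brass weight and beaker stand within 15 mm of where they were (z of each of key_p, key_q, key_r, key_s in the frame of switch_box above 0.0525 m and distance of each of vial_mid, brass_weight_mid, beaker_mid from where it was at the start of the episode below 0.015 m and linear speed of each of key_p, key_q, key_r, key_s below 0.01 m/s); the robot touches nothing.
It fails at once if a key that was not latched is pushed in more than 6 mm (z of any of key_p, key_q, key_s in the frame of switch_box below 0.048 m).
It fails at once if the vial, the brass weight or the beaker is moved by more than 15 mm, lifted or knocked over (distance of any of vial_mid, brass_weight_mid, beaker_mid from where it was at the start of the episode above 0.015 m or angle between any of vial_mid, brass_weight_mid, beaker_mid's own z axis and vertical above 0.4 rad).
It also fails if it takes over 51 s, if anything falls off the work surface, if the arm or the gripper's body presses on something with over 40 N, if the wrist force passes 120 N, or if a joint passes its speed limit or range.

## Working session

There is one attempt and no reset: what is moved stays moved. The work goes in short steps, Python scripts to look and compute and a tool call to move; the robot and the scene stay as the last step left them, time stands still between calls to the robot, and variables do not carry over. Pictures are saved under pics/ and viewed, and the job is handed in when it is done.

Besides the shell and the picture viewer there is one more tool, called by a JSON object that holds its "op" and its "data". apply_moves: Moves the arm, as the interface text tells. Its arguments: {"type":"object","properties":{"increments":{"type":"array"},"force":{"type":"number"}},"required":["increments"]}

```bash
mkdir -p pics; ls; python3 - <<'E'
from bench import arm, eyes, order
import cv2
print(arm.read_state())
for n in("scene","top"):
    f=eyes.grab_frame(n); cv2.imwrite(f"pics/{n}0.png",f[:,:,::-1]); p=eyes.camera_params(n); print(n,p)
E
```

```text
pics
{'t': 0.0, 'qpos': array([-1.3580898 ,  0.47777984,  0.02233094,  1.55645083, -0.01150636,
        1.10927908, -0.08311243]), 'qvel': array([-0.00108119,  0.00031476,  0.0003235 ,  0.00080842, -0.00033572,
        0.00165194, -0.00129786]), 'joint_torque': array([ 1.28365540e-03, -5.96434271e+01,  1.60813518e+00, -2.81192458e+01,
        1.24344896e-02,  9.02071421e-03, -2.46746197e-05]), 'position': array([0.21267884, 0.64003448, 0.24733935]), 'orientation': array([-1.5709189 ,  0.00178494,  1.25000384]), 'force': array([-0.53791221,  1.1599942 ,  0.26088702]), 'moment': array([0.02635149, 0.03075472, 0.06567708]), 'width': 0.08569415996813527}
scene {'fx': 363.8548710302514, 'fy': 363.8548710302514, 'cx': 317.0151165507802, 'cy': 201.1302912848679, 'extrinsics': array([[ 0.89370443, -0.44850285,  0.01172968, -0.43742213],
       [ 0.28536239,  0.58840991,  0.75653294, -0.31101959],
       [-0.34620904, -0.67276963,  0.65385039, -0.60922018],
       [ 0.        ,  0.        ,  0.        ,  1.        ]])}
top {'fx': 472.9485232401493, 'fy': 472.9485232401493, 'cx': 319.66876511807686, 'cy': 199.90664731773296, 'extrinsics': array([[ 0.00505163, -0.99996257,  0.00702455,  0.11493668],
       [ 0.98759231,  0.00609148,  0.15692142, -0.57001048],
       [-0.15695833,  0.00614468,  0.98758611, -0.90805769],
       [ 0.        ,  0.        ,  0.        ,  1.        ]])}
```

View pics/scene0.png

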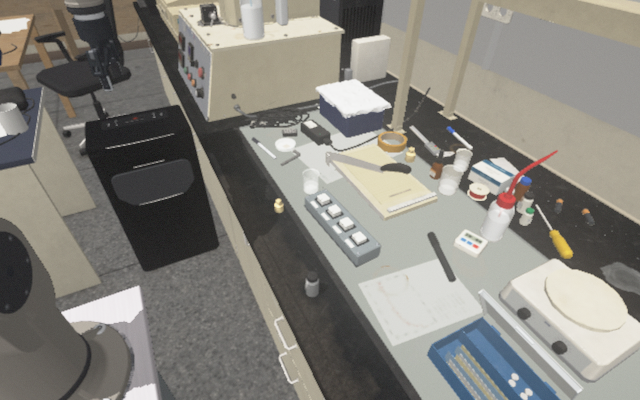

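View pics/top0.png

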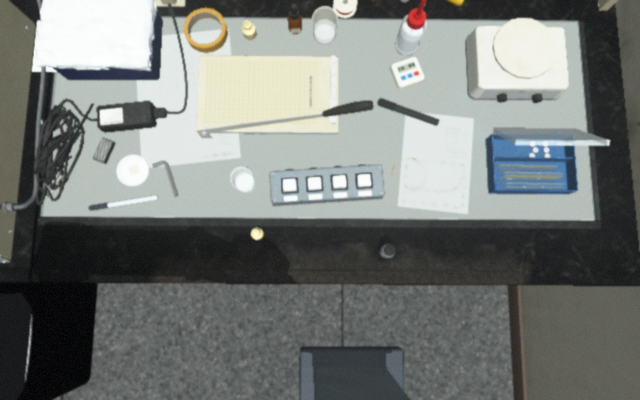

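The scene view shows the box at about (341,226). The top view shows it at (327,184), with keys at about (289,185), (315,184), (340,182) and (364,181). In the top view the beaker is at (242,180), the brass weight at (257,234) and the vial at (387,250). I'll enlarge the top view next.

```bash
python3 - <<'E'
import cv2
f=cv2.imread("pics/top0.png")[155:265,225:405]
cv2.imwrite("pics/topc.png",cv2.resize(f,None,fx=4.4,fy=4.4,interpolation=cv2.INTER_CUBIC))
f=cv2.imread("pics/scene0.png")[160:300,260:400]
cv2.imwrite("pics/scenec.png",cv2.resize(f,None,fx=4,fy=4,interpolation=cv2.INTER_CUBIC))
E
```

```text
(no output)
```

View pics/topc.png

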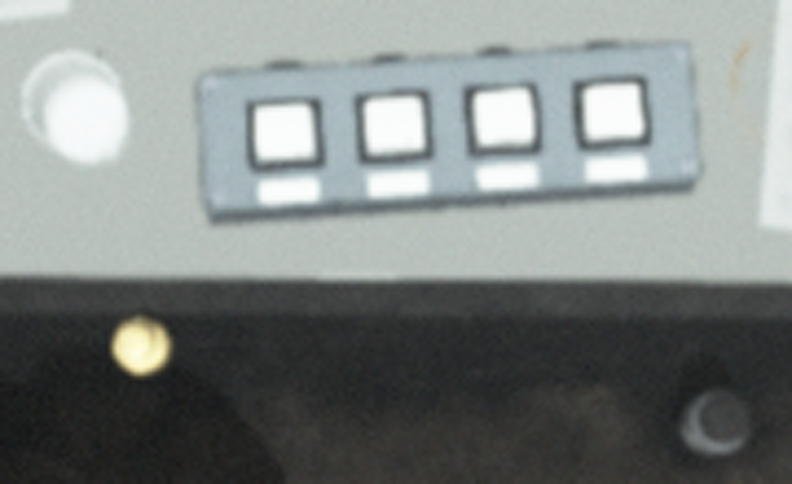

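View pics/scenec.png

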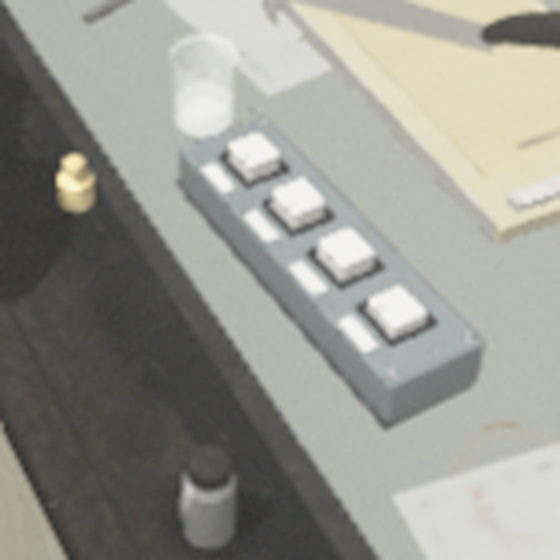

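Keys in the enlarged top crop are at about (284,133), (395,125), (504,117) and (613,112). Deck corners are at about (203,75), (690,44), (697,186) and (211,215). The latched key can't be told by eye.

```bash
cat >h.py <<'E'
import numpy as np
from bench import arm, eyes, order
def ray(n,u,v,z):
    p=eyes.camera_params(n);E=p['extrinsics'];R=E[:3,:3];t=E[:3,3]
    d=R.T@np.array([(u-p['cx'])/p['fx'],-(v-p['cy'])/p['fy'],-1.]);c=-R.T@t
    return c+d*(z-c[2])/d[2]
E
python3 - <<'E'
from h import *
f=lambda x,y:(225+(x+.5)/4.4-.5,155+(y+.5)/4.4-.5)
g=lambda x,y:(260+(x+.5)/4-.5,160+(y+.5)/4-.5)
for x,y in [(284,133),(395,125),(504,117),(613,112)]: print('key',ray('top',*f(x,y),.053).round(4))
for x,y in [(203,75),(690,44),(697,186),(211,215)]: print('corner',ray('top',*f(x,y),.04).round(4))
for x,y in [(253,155),(298,201),(346,252),(397,310)]: print('skey',ray('scene',*g(x,y),.053).round(4))
print('brass',ray('top',*f(141,347),.03), 'vial',ray('top',*f(724,415),.056),'beaker',ray('top',*f(86,118),.01))
E
```

```text
key [0.5982 0.1795 0.053 ]
key [0.6023 0.129  0.053 ]
key [0.6063 0.0792 0.053 ]
key [0.609  0.0294 0.053 ]
corner [0.6279 0.2183 0.04  ]
corner [ 0.6441 -0.0082  0.04  ]
corner [ 0.5771 -0.0104  0.04  ]
corner [0.5622 0.2132 0.04  ]
skey [0.5967 0.1827 0.053 ]
skey [0.6015 0.1331 0.053 ]
skey [0.6053 0.0826 0.053 ]
skey [0.6077 0.0303 0.053 ]
brass [0.50220086 0.24502544 0.03      ] vial [ 0.47110886 -0.01846708  0.056     ] beaker [0.6131427  0.27660963 0.01      ]
```

{"op": "apply_moves", "data": {"increments": [[[0, -0.132, 0, 0, 0, 0, 0], [0, -0.132, 0, 0, 0, 0, 0], [0, -0.132, 0, 0, 0, 0, 0], [0, 0, 0, -0.9, 0, -0.65, 0], [0, 0, 0, -0.9, 0, -0.65, 0], [0, 0, 0, -0.9, 0, -0.65, 0], [0, 0, 0, -0.9, 0, -0.65, 0], [0, 0, 0, -0.9, 0, -0.65, 0], [0, 0, 0, -0.9, 0, -0.65, 0]]], "force": 40}}

```text
t: 1.23
position: [0.3433, 0.4844, 0.2426]
orientation: [-1.565, 0.009, 1.666]
force: [-0.1, 0.4, -0.6]
width: 0.0002
```

{"op": "apply_moves", "data": {"increments": [[[0, 0, 0, -0.93, 0.3, -0.66, 0], [0, 0, 0, -0.93, 0.3, -0.66, 0], [0, 0, 0, -0.93, 0.3, -0.66, 0], [0, 0, 0, -0.93, 0.3, -0.66, 0], [0, 0, 0, -0.93, 0.3, -0.66, 0], [0, 0, 0, -0.93, 0.3, -0.66, 0], [0, 0, 0, -0.93, 0.3, -0.66, 0], [0, 0, 0, -0.93, 0.3, -0.66, 0], [0, 0, 0, -0.93, 0.3, -0.66, 0], [0, 0, 0, -0.93, 0.3, -0.66, 0], [0, 0, 0, -0.93, 0.3, -0.66, 0], [0, 0, 0, 0, 0, 0, 0]]]}}

```text
t: 2.72
position: [0.595, 0.1834, 0.138]
orientation: [-1.559, 0.014, 1.662]
force: [-0.3, -0.0, 0.1]
width: 0.0001
```

```bash
cat > d.py <<'E'
import sys,cv2
from h import *
from scipy.spatial.transform import Rotation as Ro
s=arm.read_state();R=Ro.from_euler('xyz',s['orientation']).as_matrix()
tgt=np.array(list(map(float,sys.argv[1:4])))
Rt=Ro.from_euler('xyz',[-np.pi/2,0,1.646]).as_matrix()
print(s['t'],s['position'].round(4),s['orientation'].round(3),s['force'].round(2))
print('units',(R.T@(tgt-s['position'])/.03).round(2),'rot',Ro.from_matrix(R.T@Rt).as_rotvec().round(3))
if len(sys.argv)>4:
    for n in ('wrist','scene'):
        cv2.imwrite(f"pics/{n}{sys.argv[4]}.png",eyes.grab_frame(n)[:,:,::-1])
E
python3 d.py 0.597 0.181 0.09 1
```

```text
2.725 [0.595  0.1834 0.138 ] [-1.559  0.014  1.662] [-0.34 -0.04  0.14]
units [-0.06  1.6  -0.08] rot [-0.012  0.016 -0.014]
```

{"op": "apply_moves", "data": {"increments": [[[-0.012, 0.016, -0.014, -0.03, 0.6, -0.04, 0], [0, 0, 0, -0.03, 0.5, -0.04, 0], [0, 0, 0, 0, 0.3, 0, 0], [0, 0, 0, 0, 0, 0, 0]]]}}

```text
t: 3.32
position: [0.5939, 0.1913, 0.0959]
orientation: [-1.571, -0.006, 1.658]
force: [-1.1, -0.5, -0.3]
width: -0.0001
```

```bash
python3 d.py 0.597 0.181 0.075 2; python3 - <<'E'
import cv2
a=cv2.imread("pics/wrist2.png");b=cv2.imread("pics/scene2.png")[120:280,240:420]
cv2.imwrite("pics/s2c.png",cv2.resize(b,None,fx=3.7,fy=3.7,interpolation=cv2.INTER_CUBIC))
E
```

```text
3.325 [0.5939 0.1913 0.0959] [-1.571 -0.006  1.658] [-1.07 -0.52 -0.3 ]
units [-0.36  0.7  -0.07] rot [0.    0.012 0.006]
```

View pics/wrist2.png

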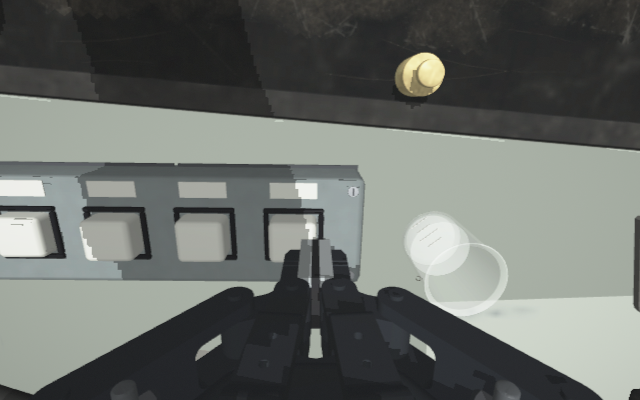

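View pics/s2c.png

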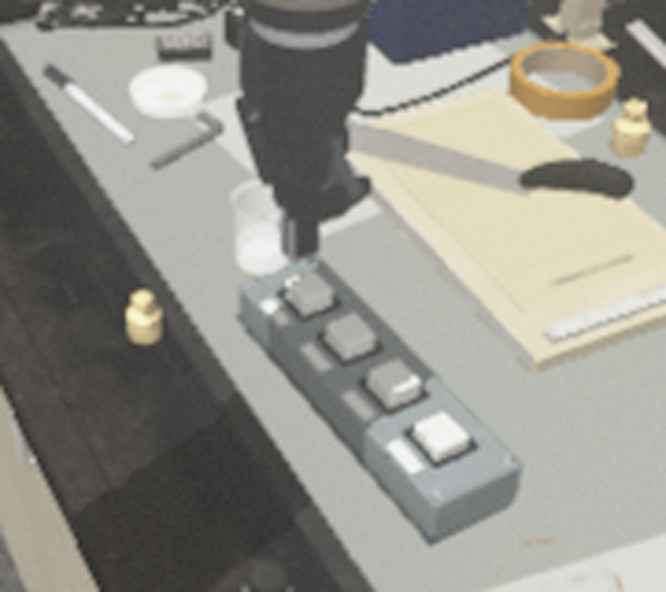

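The wrist view shows the closed tips at about (317,240), offset to the +y side of the first key at (292,237). This agrees with the 10 mm offset in the pose readout. The finger casts a shadow on the box, and the beaker and brass weight are clear.

{"op": "apply_moves", "data": {"increments": [[[0, 0.012, 0.006, -0.36, 0.2, -0.07, 0], [0, 0, 0, 0, 0.2, 0, 0], [0, 0, 0, 0, 0, 0, 0]]]}}

```text
t: 3.8
position: [0.5986, 0.1798, 0.0849]
orientation: [-1.574, 0.0, 1.644]
force: [1.2, -0.1, 0.0]
width: -0.0001
```

```bash
python3 d.py 0.597 0.181 0.072
```

```text
3.8 [0.5986 0.1798 0.0849] [-1.574  0.     1.644] [ 1.25 -0.13  0.04]
units [0.04 0.43 0.05] rot [ 0.003 -0.002 -0.   ]
```

{"op": "apply_moves", "data": {"increments": [[[0, 0, 0, 0, 0.2, 0, 0], [0, 0, 0, 0, 0.1, 0, 0], [0, 0, 0, 0, 0, 0, 0]]]}}

```text
t: 4.18
position: [0.599, 0.1799, 0.076]
orientation: [-1.575, 0.0, 1.644]
force: [-1.5, -0.5, 3.3]
width: 0.0003
```

{"op": "apply_moves", "data": {"increments": [[[0, 0, 0, 0, 0, 0, 0]]]}}

```text
t: 4.3
position: [0.5989, 0.1799, 0.0762]
orientation: [-1.575, 0.0, 1.644]
force: [-1.2, -0.6, 4.1]
width: 0.0
```

```bash
python3 d.py 0.597 0.181 0.072 3; python3 - <<'E'
import cv2
b=cv2.imread("pics/scene3.png")[160:260,280:400]
cv2.imwrite("pics/s3c.png",cv2.resize(b,None,fx=5.5,fy=5.5,interpolation=cv2.INTER_CUBIC))
E
```

```text
4.3 [0.5989 0.1799 0.0762] [-1.575  0.     1.644] [-1.17 -0.59  4.08]
units [0.04 0.14 0.06] rot [ 0.004 -0.002 -0.   ]
```

View pics/s3c.png

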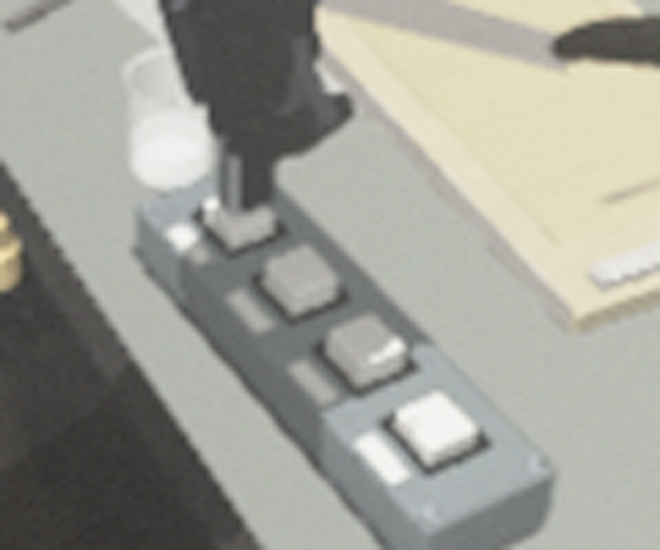

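View pics/wrist3.png

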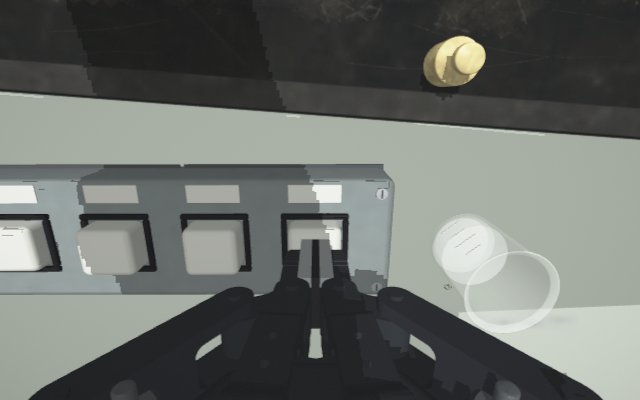

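The fingers rest on the first key, with contact force of about 3.5–4 N at TCP z = 0.0762. The tip is in the scene crop at about (243,205), and in the wrist view at (315,240). I'll back off in small steps to get this key's force–height curve.

{"op": "apply_moves", "data": {"increments": [[[0, 0, 0, 0, -0.05, 0, 0], [0, 0, 0, 0, 0, 0, 0]]]}}

```text
t: 4.65
position: [0.599, 0.1798, 0.0779]
orientation: [-1.575, 0.0, 1.644]
force: [-0.4, -0.8, 2.4]
width: -0.0002
```

{"op": "apply_moves", "data": {"increments": [[[0, 0, 0, 0, -0.05, 0, 0], [0, 0, 0, 0, 0, 0, 0]]]}}

```text
t: 4.9
position: [0.599, 0.18, 0.0792]
orientation: [-1.575, -0.0, 1.644]
force: [-0.4, -0.6, -0.4]
width: -0.0001
```

{"op": "apply_moves", "data": {"increments": [[[0, 0, 0, 0, -0.05, 0, 0], [0, 0, 0, 0, 0, 0, 0]]]}}

```text
t: 5.15
position: [0.5987, 0.1801, 0.0804]
orientation: [-1.574, -0.0, 1.644]
force: [0.1, -0.2, 0.9]
width: -0.0
```

Key 1 reads free at 0.0792, 2.4 N at 0.0779 and 4.1 N at 0.0762. It is springy, so it is up. Next is key 2.

{"op": "apply_moves", "data": {"increments": [[[0, 0, 0, 0, -0.3, 0, 0], [0, 0, 0, -0.85, 0, 0, 0], [0, 0, 0, -0.8, 0, 0, 0], [0, 0, 0, 0, 0, 0, 0]]]}}

```text
t: 5.65
position: [0.6031, 0.1307, 0.0916]
orientation: [-1.576, -0.001, 1.645]
force: [1.4, -0.9, 0.5]
width: -0.0
```

```bash
python3 d.py 0.602 0.131 0.08
```

```text
5.65 [0.6031 0.1307 0.0916] [-1.576e+00 -1.000e-03  1.645e+00] [ 1.39 -0.92  0.46]
units [0.01 0.39 0.04] rot [ 0.005 -0.001  0.001]
```

{"op": "apply_moves", "data": {"increments": [[[0, 0, 0, 0, 0.2, 0, 0], [0, 0, 0, 0, 0.12, 0, 0], [0, 0, 0, 0, 0, 0, 0]]]}}

```text
t: 6.02
position: [0.6028, 0.1343, 0.0815]
orientation: [-1.576, -0.003, 1.649]
force: [0.5, 0.2, 0.2]
width: 0.0002
```

{"op": "apply_moves", "data": {"increments": [[[0, 0, 0, 0, 0.05, 0, 0], [0, 0, 0, 0, 0, 0, 0]]]}}

```text
t: 6.28
position: [0.6026, 0.1354, 0.0797]
orientation: [-1.576, -0.003, 1.65]
force: [-0.7, -0.3, -0.3]
width: -0.0
```

{"op": "apply_moves", "data": {"increments": [[[0, 0, 0, -0.12, 0.05, 0, 0], [0, 0, 0, 0, 0, 0, 0]]]}}

```text
t: 6.52
position: [0.6031, 0.1317, 0.0785]
orientation: [-1.576, -0.003, 1.65]
force: [-0.7, -1.5, 2.3]
width: 0.0003
```

{"op": "apply_moves", "data": {"increments": [[[0, 0, 0, 0, 0.05, 0, 0], [0, 0, 0, 0, 0, 0, 0]]]}}

```text
t: 6.78
position: [0.6032, 0.1317, 0.0773]
orientation: [-1.577, -0.003, 1.65]
force: [-1.1, 0.3, 1.9]
width: -0.0001
```

Key 2 touches near 0.079 and yields, so it is up. Next is key 3.

{"op": "apply_moves", "data": {"increments": [[[0, 0, 0, 0, -0.4, 0, 0], [0, 0, 0, -0.85, 0, 0, 0], [0, 0, 0, -0.85, 0, 0, 0], [0, 0, 0, 0, 0, 0, 0], [0, 0, 0, 0, 0, 0, 0]]]}}

```text
t: 7.4
position: [0.608, 0.0816, 0.0919]
orientation: [-1.579, -0.004, 1.652]
force: [-0.9, 0.3, -0.3]
width: 0.0001
```

```bash
python3 d.py 0.606 0.081 0.08
```

```text
7.4 [0.608  0.0816 0.0919] [-1.579 -0.004  1.652] [-0.92  0.3  -0.33]
units [-0.01  0.4   0.07] rot [0.008 0.006 0.005]
```

{"op": "apply_moves", "data": {"increments": [[[0.008, 0.006, 0.005, 0, 0.2, 0.07, 0], [0, 0, 0, 0, 0.12, 0, 0], [0, 0, 0, 0, 0.05, 0, 0], [0, 0, 0, 0, 0, 0, 0]]]}}

```text
t: 7.9
position: [0.6053, 0.085, 0.0796]
orientation: [-1.57, -0.0, 1.65]
force: [-0.1, -0.5, -0.3]
width: 0.0003
```

{"op": "apply_moves", "data": {"increments": [[[0, 0, 0, 0, 0.05, 0, 0], [0, 0, 0, 0, 0, 0, 0]]]}}

```text
t: 8.15
position: [0.6054, 0.0851, 0.0783]
orientation: [-1.57, -0.0, 1.65]
force: [-0.8, 0.3, 1.9]
width: 0.0001
```

{"op": "apply_moves", "data": {"increments": [[[0, 0, 0, 0, 0.05, 0, 0], [0, 0, 0, 0, 0, 0, 0]]]}}

```text
t: 8.4
position: [0.6055, 0.0851, 0.0772]
orientation: [-1.57, -0.001, 1.649]
force: [-1.4, 0.2, 3.1]
width: -0.0004
```

Key 3 is up as well. Next is key 4.

{"op": "apply_moves", "data": {"increments": [[[0, 0, 0, 0, -0.4, 0, 0], [0, 0, 0, -0.9, 0, 0, 0], [0, 0, 0, -0.9, 0, 0, 0], [0, 0, 0, 0, 0, 0, 0], [0, 0, 0, 0, 0, 0, 0]]]}}

```text
t: 9.02
position: [0.6109, 0.0316, 0.0921]
orientation: [-1.573, -0.002, 1.651]
force: [0.6, 0.9, 0.4]
width: -0.0
```

```bash
python3 d.py 0.609 0.030 0.08
```

```text
9.025 [0.6109 0.0316 0.0921] [-1.573 -0.002  1.651] [0.63 0.9  0.37]
units [-0.05  0.4   0.07] rot [0.002 0.005 0.002]
```

{"op": "apply_moves", "data": {"increments": [[[0, 0, 0, -0.05, 0.2, 0.05, 0], [0, 0, 0, 0, 0.12, 0, 0], [0, 0, 0, 0, 0.05, 0, 0], [0, 0, 0, 0, 0, 0, 0]]]}}

```text
t: 9.52
position: [0.6089, 0.0332, 0.0799]
orientation: [-1.572, -0.003, 1.655]
force: [0.5, 0.7, 0.1]
width: 0.0001
```

{"op": "apply_moves", "data": {"increments": [[[0, 0, 0, 0, 0.05, 0, 0], [0, 0, 0, 0, 0, 0, 0]]]}}

```text
t: 9.78
position: [0.609, 0.0334, 0.0783]
orientation: [-1.572, -0.003, 1.655]
force: [-0.2, 0.1, 0.3]
width: -0.0005
```

{"op": "apply_moves", "data": {"increments": [[[0, 0, 0, 0, 0.05, 0, 0], [0, 0, 0, 0, 0, 0, 0]]]}}

```text
t: 10.02
position: [0.6091, 0.0333, 0.0768]
orientation: [-1.572, -0.003, 1.655]
force: [-0.3, 0.3, 0.3]
width: 0.0003
```

No force at 0.0768, where the other keys already pushed back, so key 4 stands lower. I'll continue down to touch it.

{"op": "apply_moves", "data": {"increments": [[[0, 0, 0, 0, 0.05, 0, 0], [0, 0, 0, 0, 0, 0, 0]]]}}

```text
t: 10.28
position: [0.6092, 0.0333, 0.0752]
orientation: [-1.572, -0.003, 1.655]
force: [-0.9, 0.8, -0.4]
width: 0.0001
```

{"op": "apply_moves", "data": {"increments": [[[0, 0, 0, 0, 0.04, 0, 0], [0, 0, 0, 0, 0, 0, 0]]]}}

```text
t: 10.52
position: [0.6093, 0.0332, 0.0747]
orientation: [-1.573, -0.003, 1.655]
force: [-1.3, 1.4, 4.8]
width: -0.0001
```

Key 4 is stiff at 0.0747 (about 4 N), 4 mm lower than the others, so it is the latched one. I'll lift clear first.

{"op": "apply_moves", "data": {"increments": [[[0, 0, 0, 0, -0.4, 0, 0], [0, 0, 0, -0.07, 0, 0, 0], [0, 0, 0, 0, 0, 0, 0], [0, 0, 0, 0, 0, 0, 0]]]}}

```text
t: 11.02
position: [0.6096, 0.0309, 0.0875]
orientation: [-1.573, -0.003, 1.655]
force: [0.7, 0.5, 0.2]
width: 0.0003
```

```bash
python3 d.py 0.609 0.030 0.075
```

```text
11.025 [0.6096 0.0309 0.0875] [-1.573 -0.003  1.655] [0.65 0.5  0.22]
units [-0.03  0.42  0.03] rot [0.002 0.009 0.003]
```

{"op": "apply_moves", "data": {"increments": [[[0, 0, 0, -0.03, 0.2, 0.03, 0], [0, 0, 0, 0, 0.2, 0, 0], [0, 0, 0, 0, 0.15, 0, 0], [0, 0, 0, 0, 0.15, 0, 0]]]}}

```text
t: 11.52
position: [0.609, 0.0299, 0.0684]
orientation: [-1.572, -0.003, 1.654]
force: [-18.1, -0.4, 53.8]
width: 0.0002
```

{"op": "apply_moves", "data": {"increments": [[[0, 0, 0, 0, 0.15, 0, 0]]]}}

```text
t: 11.65
position: [0.609, 0.0298, 0.0684]
orientation: [-1.572, -0.004, 1.654]
force: [-19.8, -1.7, 57.4]
width: 0.0001
```

It reached the hard stop: 6 mm of travel with a firm force, well below 120 N. Now I'll let go.

{"op": "apply_moves", "data": {"increments": [[[0, 0, 0, 0, -0.3, 0, 0], [0, 0, 0, 0, -0.5, 0, 0], [0, 0, 0, 0, -0.6, 0, 0], [0, 0, 0, 0, -0.9, 0, 0], [0, 0, 0, 0, -0.9, 0, 0], [0, 0, 0, 0, -0.9, 0, 0], [0, 0, 0, 0, 0, 0, 0], [0, 0, 0, 0, 0, 0, 0]]]}}

```text
t: 12.65
position: [0.6085, 0.0294, 0.1974]
orientation: [-1.571, -0.004, 1.654]
force: [0.0, -0.4, -1.1]
width: -0.0004
```

```bash
python3 d.py 0.609 0.030 0.075 5;python3 - <<'E'
import cv2
a=cv2.imread("pics/wrist5.png");b=cv2.imread("pics/scene5.png")[160:280,280:420]
cv2.imwrite("pics/s5c.png",cv2.resize(b,None,fx=5,fy=5,interpolation=cv2.INTER_CUBIC))
E
```

```text
12.65 [0.6085 0.0294 0.1974] [-1.571 -0.004  1.654] [ 0.04 -0.42 -1.09]
units [ 0.    4.08 -0.02] rot [0.    0.008 0.004]
```

View pics/wrist5.png

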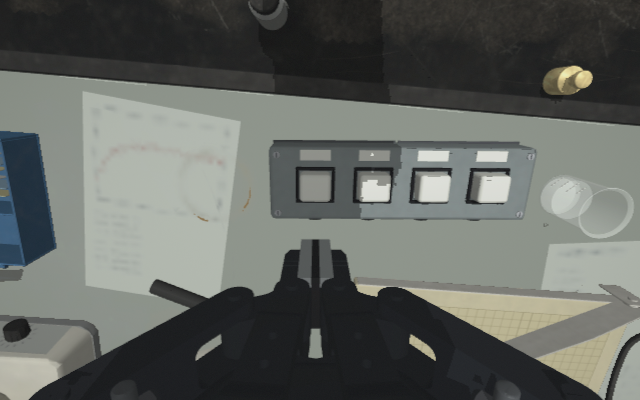

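View pics/s5c.png

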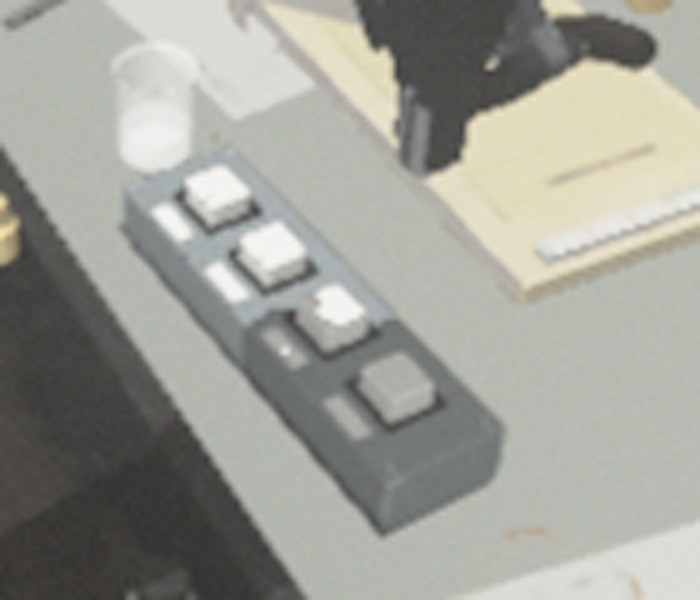

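The wrist view shows all four keys, with key 4 at (315,185), and the beaker, brass weight and vial standing. In the scene crop key 4, at (397,382), now sits about 1 px higher in the full picture than before, while key 3 has not moved. A light tap will confirm its height.

{"op": "apply_moves", "data": {"increments": [[[0, 0, 0, 0, 0.9, 0, 0], [0, 0, 0, 0, 0.9, 0, 0], [0, 0, 0, 0, 0.9, 0, 0], [0, 0, 0, 0, 0.6, 0, 0], [0, 0, 0, 0, 0, 0, 0], [0, 0, 0, 0, 0, 0, 0]]]}}

```text
t: 13.5
position: [0.6069, 0.0296, 0.092]
orientation: [-1.566, -0.004, 1.654]
force: [0.5, 0.2, -0.3]
width: -0.0001
```

```bash
python3 d.py 0.609 0.030 0.0805
```

```text
13.5 [0.6069 0.0296 0.092 ] [-1.566 -0.004  1.654] [ 0.5   0.15 -0.28]
units [ 0.01  0.38 -0.07] rot [-0.005  0.008  0.004]
```

{"op": "apply_moves", "data": {"increments": [[[0, 0, 0, 0, 0.2, -0.05, 0], [0, 0, 0, 0, 0.12, 0, 0], [0, 0, 0, 0, 0.05, 0, 0], [0, 0, 0, 0, 0, 0, 0]]]}}

```text
t: 14.0
position: [0.61, 0.03, 0.0824]
orientation: [-1.57, -0.004, 1.654]
force: [0.0, -0.3, 0.5]
width: 0.0001
```

{"op": "apply_moves", "data": {"increments": [[[0, 0, 0, 0, 0.05, 0, 0], [0, 0, 0, 0, 0, 0, 0]]]}}

```text
t: 14.25
position: [0.6101, 0.03, 0.0811]
orientation: [-1.57, -0.004, 1.654]
force: [-0.2, 0.6, -0.3]
width: -0.0001
```

{"op": "apply_moves", "data": {"increments": [[[0, 0, 0, 0, 0.08, 0, 0], [0, 0, 0, 0, 0, 0, 0]]]}}

```text
t: 14.5
position: [0.6103, 0.03, 0.0787]
orientation: [-1.57, -0.004, 1.654]
force: [-0.5, 0.0, 1.9]
width: 0.0002
```

{"op": "apply_moves", "data": {"increments": [[[0, 0, 0, 0, 0.05, 0, 0], [0, 0, 0, 0, 0, 0, 0]]]}}

```text
t: 14.75
position: [0.6103, 0.03, 0.0775]
orientation: [-1.57, -0.004, 1.654]
force: [-1.3, -0.0, 2.5]
width: -0.0001
```

Key 4 now touches at about 0.0787 and springs like the others, so it is up. I'll lift clear and hand in.

{"op": "apply_moves", "data": {"increments": [[[0, 0, 0, 0, -0.4, 0, 0], [0, 0, 0, 0, -0.8, 0, 0], [0, 0, 0, 0, -0.9, 0, 0], [0, 0, 0, 0, -0.9, 0, 0], [0, 0, 0, 0, 0, 0, 0], [0, 0, 0, 0, 0, 0, 0], [0, 0, 0, 0, 0, 0, 0]]]}}

```text
t: 15.62
position: [0.6096, 0.0295, 0.1714]
orientation: [-1.569, -0.004, 1.654]
force: [-0.1, -0.1, -0.2]
width: -0.0002
```

```bash
python3 d.py 0.609 0.030 0.16 6; python3 -c "
from bench import order
print(order.job_done())"
```

```text
15.625 [0.6096 0.0295 0.1714] [-1.569 -0.004  1.654] [-0.07 -0.14 -0.21]
units [0.02 0.38 0.02] rot [-0.001  0.008  0.004]
the job is handed in; nothing more can be done
None
```

View pics/wrist6.png

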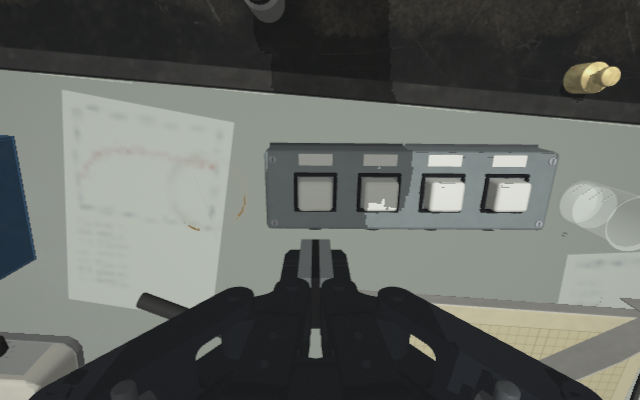

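The fourth (rightmost) key was the latched one; I pressed it, it came up level with the others, and the job is handed in at about 15.7 s. The hand-in reports no verdict.

- **Finding it:** I tapped the keys from left to right. Keys 1 to 3 made contact at TCP z of about 0.079 and gave way at about 2–4 N. Key 4 made contact only at about 0.0747 and did not give way.
- **Pressing it:** I lifted clear and pressed key 4. The press ran to the hard stop at about 57 N on the wrist, much more than the 8 N needed but under the 120 N limit.
- **Last checks:** A light re-tap of key 4 touched at about 0.0787 and was springy (1.9–2.5 N), like the other three. The last wrist picture shows the fingers clear and the beaker, brass weight and vial standing. I did not measure their positions again.
- **What disagreed:** The fingertips touched about 8 mm higher than the stated 17 mm tip length predicts, so I compared the keys with each other instead.

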